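# Feel out the fixture foot that still grips

### The arm

A 6-joint arm with a two-finger parallel gripper is mounted at the origin on the work surface. World frame = base frame: x ahead of the robot, y to its left, z up, the work surface at z = 0. Lengths are in m, angles in rad, forces in N, time in s.
With the tool pointing down it reaches from about 0.275 to 0.825 m from the base axis. Payload 4.9 kg.
Tool frame: the origin (TCP) lies midway between the tips of the shut fingers; the grasp point (between the pads) lies 19 mm behind it (bot.grip_depth is the distance from the TCP to the grasp point, in m); z points along the fingers, y is the line along which they close (so a half turn about z gives the same grasp; the last joint's range is limited). The gripper opens to 85 mm and grips with 20 to 120 N. Pads are 22 mm wide; open, the fingers measure 114 mm over their backs; the gripper's body (76 mm by 85 mm) begins 54 mm behind the grasp point. The pads swing forward as they close: fully open they stand 13 mm farther back than shut.
Start: joints at [1.175, 0.326, -0.193, 1.052, 0, 1.437], TCP at [0.142, 0.531, 0.231] pointing down, gripper open.
Joint ranges: [-2.65, 2.65], [-0.97, 1.79], [-1.3, 1.35], [-1.93, 2.1], [-1.47, 1.37], [-3.14, 3.14]. Speed limits (rad/s): [2.57, 2.57, 3.14, 3.14, 3.14, 3.14].

### API

Orientations are given as a unit quaternion [w, x, y, z].
In Python, from cell import bot gives the robot as it stands. Calls block until the motion is done:
- bot.move_pose(position, orientation): joint-space move of the TCP to a pose.
- bot.move_linear(position, speed=0.15, rotation=None, until_force=None): straight line of the TCP; rotation=None keeps the orientation; speed is the mean speed in m/s. With until_force (N) it stops when the force on the tool has changed by that much, and returns True; else False.
- bot.goto_joints(angles): joint-space move.
- bot.set_gripper(opening, grasp_force=None): opening from 0.0 (shut) to 1.0 (fully open); grasp_force is the grip in N (None keeps the last); returns when the fingers have stopped.
- bot.wait(seconds).
- bot.solve_ik(position, orientation): joint angles nearest the present ones, or None.
- bot.camera(name): name is "scene" or "top" or "wrist"; returns the picture (480x640x3 uint8, red, green, blue); there is no depth.
- bot.calibration(name): a dict with "mtx" (3x3 intrinsics, pixels), "extrinsics" (4x4, takes a point from world to camera coordinates); the wrist camera has in their place "hand_eye" (4x4, takes a point from camera to tool coordinates, whose origin is the TCP and whose axes are the flange's). Camera axes: x right, y down, z forward; pixel columns grow to the right and rows downward; lengths in m; the calibration is good to about 2 mm. A picture is of the moment at which its call begins: read the wrist's pose just before it. calibration takes no time and is no camera call.
A pose or a line that the arm cannot do raises bot.PlanningError and nothing moves.
- bot.close_job(): hands the job in; it is judged then, once.
Trained networks look in the newest picture that a camera, given by its name, has taken for a name from the list of things; names that differ only in an ending like _2 or _b are one class to them, and where a whole thing is asked for, a point or a joint stands for the part that bears it (a point fixed in the world has none). Each returns a list of dicts, best first, with "confidence" (0 to 1); they miss things now and then, are a little off and sometimes report something else, mostly with a low value. They report only what shows in the picture. A call takes as long as a camera call. They do not tell look-alikes from the thing itself.
- bot.search_frame(camera, thing): "bbox" ([left, top, width, height] in pixels, round what is visible of it).
Readings, each from a call of its own:
- bot.read_clock(): time.
- bot.read_joint_positions(): joint angles.
- bot.read_joint_vel(): joint speeds.
- bot.read_joint_efforts(): joint torques, N m.
- bot.read_position(): TCP position.
- bot.read_tool_rot(): TCP orientation.
- bot.read_ft_force(): force on the tool from outside, world axes, zero at the start.
- bot.read_moment(): the same for the moment, N m.
- bot.read_gripper_width(): opening from 0.0 (shut) to 1.0 (fully open).
- bot.read_finger_force(): force on a finger pad.
Only numpy, scipy, OpenCV 4.12 (cv2) and the standard library are available. Lean on these libraries where they do the work, as an engineer would, in place of code of your own. Each camera call takes 0.05 s, during which the arm holds its last target. There are 200 camera calls.

### The job

Three welding-fixture feet stand on the test plate and look alike, but two have gone slippery and only one still grips. Drag each of the three about 10 cm along the plate (there is room towards the robot), feeling how hard it drags and without bearing down on it, and leave it standing there; once all three are tested, set the one that drags hardest gently down on the middle of the yellow slope, flat on its sole, and let go: it must stay put, and no foot may slide down against the red stop. Leave the other two standing on the plate, tip or drop no foot, and leave everything else where it is.

Things in the scene. Friction and masses are not known exactly. Their poses are not given: they have to be found in the camera images.
- foot_a: one of three fixture feet that look alike: square steel block on a black rubber sole, 84 x 84 mm, 22 mm tall with its sole, and on its centre an upright red round knob, 26 mm in diameter, from 22 to 54 mm above the underside. Origin: centre of the underside, z up. 0.76 to 0.94 kg (varies). Which one grips can only be felt; neither place nor weight tells
- foot_b: one of three fixture feet that look alike: square steel block on a black rubber sole, 84 x 84 mm, 22 mm tall with its sole, and on its centre an upright red round knob, 26 mm in diameter, from 22 to 54 mm above the underside. Origin: centre of the underside, z up. 0.76 to 0.94 kg (varies). Which one grips can only be felt; neither place nor weight tells
- foot_c: one of three fixture feet that look alike: square steel block on a black rubber sole, 84 x 84 mm, 22 mm tall with its sole, and on its centre an upright red round knob, 26 mm in diameter, from 22 to 54 mm above the underside. Origin: centre of the underside, z up. 0.76 to 0.94 kg (varies). Which one grips can only be felt; neither place nor weight tells
- plate_top (a point): centre of the top face of the aluminium test plate, 12 mm above the bench; the plate is fixed, 280 mm (its x, away from the robot) by 390 mm (its y), turned by up to 0.1 rad. The three feet stand side by side on its far half, free to slide towards the robot; x, y as the plate, z up
- slope_deck: flat yellow deck of the fixed sloping rest, 190 mm (its x, up the slope) by 150 mm (its y), left or right of the plate, sloping at 20 degrees and rising away from the robot. Origin: centre of its top face, 52 mm above the bench; x points up the slope, z square out of the deck. A slippery foot slides down it when let go, the gripping one stays
- slope_stop: the red stop lip across the low end of the yellow deck, 6 mm thick, 12 mm above the deck; same origin and axes as slope_deck, the lip lies at x = -95 to -89 mm
- blue_tray: fixed open blue tray on the side of the plate opposite the slope, 160 x 150 mm, 40 mm tall, with the flange in it; a bystander. Origin: centre of its underside
- pin: a loose brass pin, 24 mm across and 30 mm tall, standing on the plate near its robot-side edge; origin: centre of its underside. A bystander
- flange: a loose steel ring, 70 mm across and 12 mm thick, lying in the blue tray; origin: centre of its underside. A bystander
- spray_can: a loose yellow spray can, 56 mm across and 150 mm tall, on the bench at the left; origin: centre of its underside. A bystander
- pipe_stub: a loose open stainless pipe stub, 84 mm across and 100 mm tall, on the bench at the right; origin: centre of its underside. A bystander
- wrench: a loose steel wrench lying on the bench beyond the plate; its own x axis runs along it. A bystander
- wire_brush: a loose wire brush lying on the bench beyond the plate; its own x axis runs along it. A bystander
- test_plate: the fixed test plate itself; origin: centre of its underside, 12 mm below plate_top. Dragged level on it under its own weight the gripping foot takes about 6.4 to 10.8 N, a slippery one 0.9 to 1.7 N. Push a foot by the lower half of its knob, or grip it: pushed at the top of the knob the gripping foot may tip
Things that resemble listed ones, but are neither listed nor needed, are in the scene too. What is shaped like the foot_a but green or turquoise is not meant.

How it is judged:
By the outcome, as a careful person would: the job done as asked, in the order asked, and still so for the second after the job is handed in, with the robot touching nothing.
It also fails if it takes over 69 s, if anything falls off the work surface, if the arm or the gripper's body presses on something with over 40 N, if the wrist force passes 120 N, or if a joint passes its speed limit or range.

## Working session

There is one attempt and no reset: what is moved stays moved. The work goes in short steps, each a Python script; the robot and the scene stay as the last script left them, time stands still between calls to the robot, and variables do not carry over. Pictures are saved under pics/ and viewed, at most 10 in all, crops included, and the job is handed in when it is done.

```bash
mkdir -p pics; ls; python3 - <<'E'
from cell import bot
import cv2, numpy as np
for n in ("top","scene"):
    im=bot.camera(n); cv2.imwrite(f"pics/{n}0.png",im[:,:,::-1])
    c=bot.calibration(n); print(n,np.round(c["mtx"],1).tolist(),np.round(c["extrinsics"],3).tolist())
    for t in ("foot_a","test_plate","slope_deck","pin"):
        print(t,[(np.round(d["bbox"]).tolist(),round(d["confidence"],2)) for d in bot.search_frame(n,t)])
print(bot.read_clock(),bot.read_ft_force(),bot.calibration("wrist"))
E
```

```text
pics
top [[437.5, 0.0, 317.2], [0.0, 437.5, 230.0], [0.0, 0.0, 1.0]] [[0.01, -1.0, -0.02, 0.004], [-0.988, -0.007, -0.155, 0.491], [0.155, 0.022, -0.988, 1.212], [0.0, 0.0, 0.0, 1.0]]
foot_a [([363.0, 282.0, 30.0, 30.0], 0.87), ([313.0, 167.0, 32.0, 34.0], 0.78), ([251.0, 275.0, 38.0, 38.0], 0.73), ([271.0, 168.0, 37.0, 36.0], 0.66), ([412.0, 325.0, 37.0, 36.0], 0.66), ([348.0, 180.0, 32.0, 31.0], 0.63)]
test_plate [([258.0, 162.0, 137.0, 96.0], 0.76), ([332.0, 127.0, 60.0, 17.0], 0.65)]
slope_deck [([171.0, 201.0, 53.0, 64.0], 0.85), ([172.0, 263.0, 52.0, 8.0], 0.36)]
pin [([338.0, 248.0, 8.0, 11.0], 0.63)]
scene [[481.5, 0.0, 321.7], [0.0, 481.5, 233.8], [0.0, 0.0, 1.0]] [[0.443, 0.897, -0.014, -0.216], [0.697, -0.354, -0.624, -0.305], [-0.564, 0.267, -0.781, 1.373], [0.0, 0.0, 0.0, 1.0]]
foot_a [([366.0, 250.0, 53.0, 43.0], 0.93), ([257.0, 280.0, 59.0, 50.0], 0.83), ([321.0, 272.0, 54.0, 51.0], 0.81), ([324.0, 162.0, 36.0, 26.0], 0.76), ([204.0, 200.0, 44.0, 39.0], 0.68), ([128.0, 185.0, 51.0, 37.0], 0.6)]
test_plate [([223.0, 202.0, 216.0, 160.0], 0.63)]
slope_deck [([405.0, 155.0, 100.0, 54.0], 0.81)]
pin [([283.0, 226.0, 6.0, 16.0], 0.72)]
0.5 [ 0.7038746  -0.57448858  0.27975018] {'mtx': array([[373.02471017,   0.        , 318.37053088],
       [  0.        , 373.02471017, 239.89049794],
       [  0.        ,   0.        ,   1.        ]]), 'hand_eye': array([[ 5.85813559e-04, -9.65302546e-01, -2.61133399e-01,
         6.65488418e-02],
       [ 9.99998781e-01,  9.43355809e-04, -1.24385054e-03,
        -1.15567513e-04],
       [ 1.44703380e-03, -2.61132352e-01,  9.65301922e-01,
        -1.41259369e-01],
       [ 0.00000000e+00,  0.00000000e+00,  0.00000000e+00,
         1.00000000e+00]])}
```

View pics/top0.png

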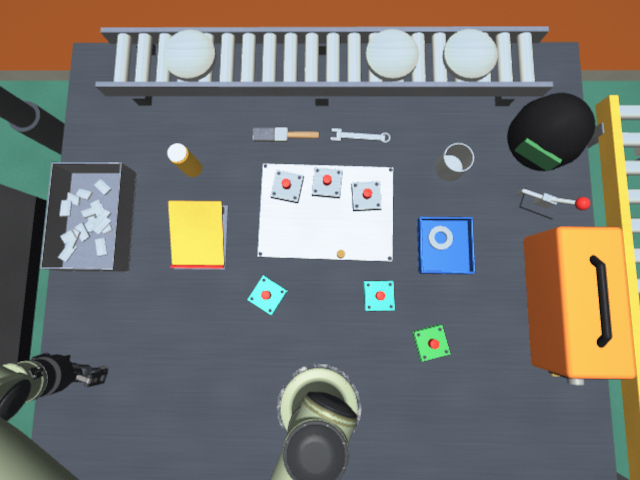

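View pics/scene0.png

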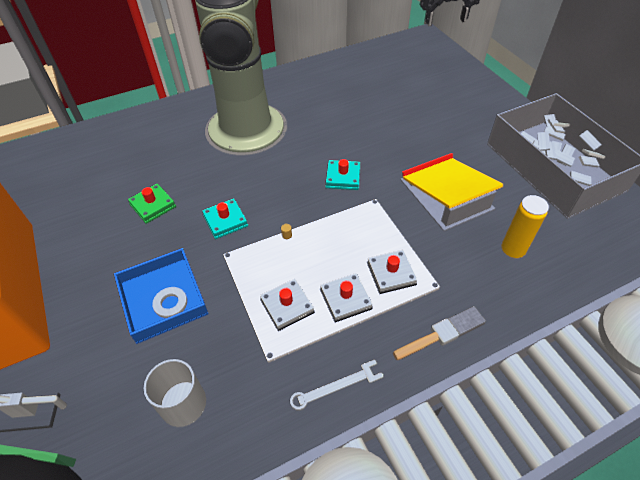

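The top view shows the three grey feet with knobs at about (286,184), (327,180) and (367,194). The slope is on the left at (197,233), low end towards the robot, and the pin is at (340,254). The turquoise and green look-alikes are off the plate. The scene view agrees.

```bash
cat > h.py <<'E'
from cell import bot
import cv2, numpy as np
from scipy.spatial.transform import Rotation as R
def bp(cam,uv,z):
    c=bot.calibration(cam); E=np.array(c["extrinsics"]); K=np.array(c["mtx"])
    C=-E[:3,:3].T@E[:3,3]; d=E[:3,:3].T@np.linalg.solve(K,[uv[0],uv[1],1.]); return C+d*(z-C[2])/d[2]
def knobs(im):
    hsv=cv2.cvtColor(im,cv2.COLOR_RGB2HSV); m=((hsv[...,0]<6)|(hsv[...,0]>174))&(hsv[...,1]>150)&(hsv[...,2]>90)
    n,l,s,ce=cv2.connectedComponentsWithStats(m.astype(np.uint8)); return [(ce[i],s[i]) for i in range(1,n) if 20<s[i,4]<900]
def quad(q): return [q[3],q[0],q[1],q[2]]
E
python3 - <<'E'
from h import *
top=cv2.imread("pics/top0.png")[:,:,::-1].copy(); sc=cv2.imread("pics/scene0.png")[:,:,::-1].copy()
for n,im in (("top",top),("scene",sc)):
    print(n)
    for c,s in knobs(im): print(" knob",c.round(1),s.tolist(),bp(n,c,.012+.045 if n=="scene" else .063).round(4))
    hsv=cv2.cvtColor(im,cv2.COLOR_RGB2HSV)
    y=((abs(hsv[...,0].astype(int)-26)<6)&(hsv[...,1]>150)&(hsv[...,2]>120)).astype(np.uint8)
    w=((hsv[...,1]<25)&(hsv[...,2]>225)).astype(np.uint8)
    for nm,m in (("yellow",y),("white",w)):
        cs,_=cv2.findContours(m,cv2.RETR_EXTERNAL,cv2.CHAIN_APPROX_NONE)
        cs=sorted(cs,key=cv2.contourArea)[-2:]
        for k in cs:
            a=cv2.approxPolyDP(cv2.convexHull(k),6,True)[:,0]
            print(" ",nm,cv2.contourArea(k),[(p.tolist(),*[bp(n,p,z)[:2].round(4).tolist() for z in ((.0195,.0845) if nm=="yellow" else (.012,))]) for p in a])
print(" pin",bp("top",(341,254),.03).round(3),bp("scene",(286,232),.027).round(3))
# current tool
q=bot.read_tool_rot(); print(q); print(R.from_quat([*q[1:],q[0]]).as_matrix().round(2))
for yaw in (0,90,-90,180):
    # tool z down, closing axis y at angle yaw from world y
    M=R.from_euler("z",yaw,degrees=True)*R.from_matrix([[1,0,0],[0,-1,0],[0,0,-1]])
    for p in ([.55,.1,.1],[.55,-.12,.1],[.47,.33,.15]):
        s=bot.solve_ik(p,quad(M.as_quat())); print(yaw,p,None if s is None else np.round(s,2))
E
```

```text
top
 knob [326.8 179.6] [323, 175, 8, 10, 48] [ 0.6331 -0.0176  0.063 ]
 knob [285.9 183.3] [282, 179, 8, 10, 44] [0.6214 0.0989 0.063 ]
 knob [367.1 193.1] [363, 189, 9, 9, 51] [ 0.5941 -0.132   0.063 ]
 knob [582.3 202.9] [575, 197, 15, 13, 153] [ 0.5692 -0.7316  0.063 ]
 knob [195.6 266.1] [171, 265, 52, 3, 125] [0.3835 0.3453 0.063 ]
 knob [265.8 295.7] [262, 292, 8, 7, 31] [0.3038 0.1474 0.063 ]
 knob [380.2 295.5] [376, 292, 9, 8, 49] [ 0.3076 -0.1656  0.063 ]
 knob [433.5 343.5] [429, 340, 10, 9, 70] [ 0.1819 -0.3063  0.063 ]
  yellow 1065.5 [([221, 232], [0.4863, 0.2893], [0.4765, 0.2734]), ([190, 226], [0.5034, 0.3812], [0.4927, 0.3605]), ([169, 201], [0.5777, 0.4477], [0.5632, 0.4236]), ([220, 201], [0.5786, 0.2964], [0.564, 0.2801])]
  yellow 1407.0 [([565, 230], [0.4992, -0.7017], [0.4888, -0.6663]), ([590, 231], [0.4968, -0.7722], [0.4865, -0.7332]), ([574, 333], [0.2108, -0.7042], [0.2153, -0.6687])]
  white 227.0 [([182, 145], [0.7532, 0.4218]), ([184, 156], [0.7185, 0.4137]), ([172, 160], [0.7059, 0.4494]), ([169, 148], [0.7436, 0.4609])]
  white 11901.5 [([263, 166],
[... 1585 characters left out ...]
0.1] [ 0.05  0.46 -0.35  0.76  0.   -3.09]
0 [0.55, -0.12, 0.1] [-0.35  0.47 -0.34  0.76  0.    2.8 ]
0 [0.47, 0.33, 0.15] [ 0.48  0.44 -0.25  0.89  0.   -2.66]
90 [0.55, 0.1, 0.1] [ 0.05  0.46 -0.35  0.76  0.    1.62]
90 [0.55, -0.12, 0.1] [-0.35  0.47 -0.34  0.76  0.    1.22]
90 [0.47, 0.33, 0.15] [ 0.48  0.44 -0.25  0.89  0.    2.05]
-90 [0.55, 0.1, 0.1] [ 0.05  0.46 -0.35  0.76  0.   -1.52]
-90 [0.55, -0.12, 0.1] [-0.35  0.47 -0.34  0.76  0.   -1.92]
-90 [0.47, 0.33, 0.15] [ 0.48  0.44 -0.25  0.89  0.   -1.09]
180 [0.55, 0.1, 0.1] [ 0.05  0.46 -0.35  0.76  0.    0.05]
180 [0.55, -0.12, 0.1] [-0.35  0.47 -0.34  0.76  0.   -0.35]
180 [0.47, 0.33, 0.15] [ 0.48  0.44 -0.25  0.89  0.    0.48]
```

```bash
cat >> h.py <<'E'
B=R.from_matrix([[1,0,0],[0,-1,0],[0,0,-1]])
DOWN=quad((R.from_euler("z",90,degrees=True)*B).as_quat())   # fingers close along world x
def ft(n=6):
    a=[]
    for _ in range(n): a.append(bot.read_ft_force()); bot.wait(.02)
    return np.mean(a,0)
def wrist_knob(guess,name,z=.060):
    p=np.array(bot.read_position()); q=bot.read_tool_rot(); T=np.eye(4); T[:3,:3]=R.from_quat([*q[1:],q[0]]).as_matrix(); T[:3,3]=p
    im=bot.camera("wrist"); cv2.imwrite(f"pics/{name}.png",im[:,:,::-1])
    c=bot.calibration("wrist"); W=T@c["hand_eye"]; K=c["mtx"]; best=None
    for ce,s in knobs(im):
        d=W[:3,:3]@np.linalg.solve(K,[*ce,1.]); X=W[:3,3]+d*(z-W[2,3])/d[2]
        if best is None or np.hypot(*(X-guess)[:2])<np.hypot(*(best[0]-guess)[:2]): best=(X,ce,s)
    print("wrist",best[0].round(4),best[1].round(1),best[2].tolist()); return best[0]
def test(name,gx,gy,zt=.0385):
    g=np.array([gx,gy,.06])
    bot.move_pose([gx,gy,.17],DOWN); X=wrist_knob(g,"w_"+name)
    assert np.hypot(*(X-g)[:2])<.015
    x,y=X[:2]
    bot.set_gripper(.7); bot.move_linear([x,y,.085],speed=.2); f0=ft()
    print("down stop",bot.move_linear([x,y,zt],speed=.08,until_force=8),"f",(ft()-f0).round(2))
    bot.set_gripper(0.,grasp_force=40); f1=ft(); print("grip width",bot.read_gripper_width(),"f",(f1-f0).round(2),"pos",np.round(bot.read_position(),4))
    p=np.array(bot.read_position())
    if abs((f1-f0)[2])>1.5: print("vertical load: stop"); return f0
    drag(name,x,y,zt,f0)
def drag(name,x,y,zt,f0):
    for i in range(1,6):
        hit=bot.move_linear([x-.02*i,y,zt],speed=.05,until_force=4.)
        print("seg",i,hit,(np.array(bot.read_ft_force())-f0).round(2),np.round(bot.read_position(),4))
    if hit: bot.move_linear([x-.1,y,zt],speed=.05)
    print("end",(ft()-f0).round(2),np.round(bot.read_position(),4),bot.read_clock())
    bot.set_gripper(.7); print("rel",(ft(3)-f0).round(2)); bot.move_linear([x-.1,y,.14],speed=.25)
E
python3 - <<'E'
from h import *
t=R.from_euler("y",-20,degrees=True)*R.from_euler("z",90,degrees=True)*B
n=np.array([-.342,0,.94])
for h in (.026,.12): print(bot.solve_ik(np.array([.477,.351,.052])+n*h,quad(t.as_quat())))
test("a",.624,.098)
print(bot.read_clock())
E
```

```text
[ 0.62083378  0.39626766 -0.62139873  0.26529991 -0.2002943   2.16250871]
[ 0.66011989  0.23396465 -0.57314014  0.48373534 -0.21129953  2.20103516]Traceback (most recent call last):
  File "<stdin>", line 5, in <module>
  File "h.py", line 27, in test
    bot.move_pose([gx,gy,.17],DOWN); X=wrist_knob(g,"w_"+name)
                                       ~~~~~~~~~~^^^^^^^^^^^^^
  File "h.py", line 24, in wrist_knob
    print("wrist",best[0].round(4),best[1].round(1),best[2].tolist()); return best[0]
                  ~~~~^^^
TypeError: 'NoneType' object is not subscriptable
```

View pics/w_a.png

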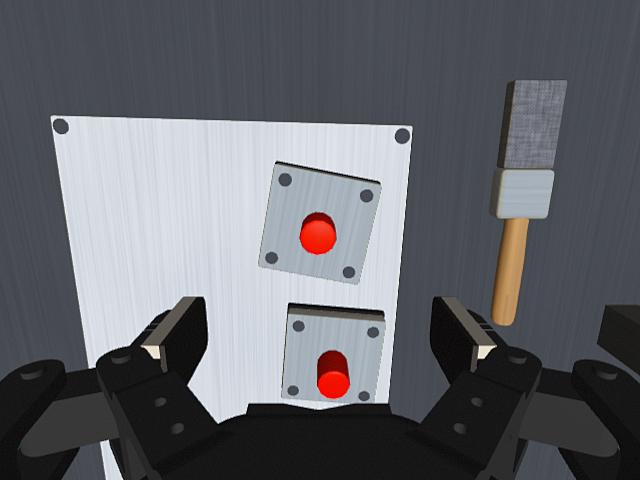

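The wrist view shows foot_a, yawed about 12°, with its knob at (318,233), and the next foot at (333,375). The knob blob was only too large for my area filter.

```bash
sed -i 's/<s\[i,4\]<900/<s[i,4]<3500/' h.py; python3 - <<'E'
from h import *
test("a",.624,.098)
print(bot.read_clock())
E
```

```text
wrist [0.6227 0.1013 0.06  ] [317.5 232.7] [299, 212, 37, 42, 1194]
down stop False f [ 0.03  0.33 -0.46]
grip width 0.2929662918964786 f [-0.53  0.24  3.09] pos [0.6232 0.1013 0.0391]
vertical load: stop
5.5667
```

```bash
python3 - <<'E'
from h import *
p=np.array(bot.read_position())
for dz in (.0005,.001,.0015):
    bot.move_linear([.6227,.1013,.0385+dz],speed=.02); print(dz,ft().round(2),np.round(bot.read_position(),4))
print(bot.read_clock())
E
```

```text
0.0005 [ 1.68 -0.08  1.72] [0.6231 0.1013 0.0391]
0.001 [ 1.99  0.39 -2.63] [0.6226 0.1013 0.0391]
0.0015 [ 0.35 -0.11 -6.55] [0.6216 0.1012 0.0392]
6.6167
```

```bash
cat >> h.py <<'E'
def level(x,y,zt,f0):
    for _ in range(4):
        fz=(ft()-f0)[2]
        if abs(fz)<.6: break
        zt+=.8*fz/8300; bot.move_linear([x,y,zt],speed=.02)
    print(" level z",round(zt,5),"fz",round(fz,2)); return zt
def drag(name,x,y,zt,f0):
    zt=level(x,y,zt,f0); x0=x
    for i in range(1,6):
        b=ft(4); hit=bot.move_linear([x0-.02*i,y,zt],speed=.05,until_force=4.)
        f=np.array(bot.read_ft_force()); px=bot.read_position()[0]
        print("seg",i,hit,"f",(f-f0).round(2),"change",(f-b).round(2),"x",round(px,4))
        if hit: bot.move_linear([x0-.02*i,y,zt],speed=.05); print("   cont",(np.array(bot.read_ft_force())-f0).round(2))
        if i<5 and abs((ft(4)-f0)[2])>1.2: zt=level(x0-.02*i,y,zt,f0)
    print("end",(ft()-f0).round(2),np.round(bot.read_position(),4),bot.read_clock())
    bot.set_gripper(.7); print("rel",(ft(3)-f0).round(2)); bot.move_linear([x0-.1,y,.14],speed=.25)
def test(name,gx,gy,zt=.0391):
    g=np.array([gx,gy,.06])
    bot.move_pose([gx,gy,.17],DOWN); X=wrist_knob(g,"w_"+name)
    assert np.hypot(*(X-g)[:2])<.015
    x,y=X[:2]
    bot.set_gripper(.7); bot.move_linear([x,y,.085],speed=.2); f0=ft()
    print("down stop",bot.move_linear([x,y,zt],speed=.08,until_force=8),"f0",f0.round(2))
    bot.set_gripper(0.,grasp_force=40); f1=ft(); print("grip width",bot.read_gripper_width(),"f",(f1-f0).round(2))
    drag(name,x,y,zt,f0)
E
python3 - <<'E'
from h import *
bot.move_linear([.6227,.1013,.0392],speed=.02)
drag("a",.6227,.1013,.0392,np.zeros(3))
E
```

```text
level z 0.03894 fz 0.0
seg 1 True f [-0.91 -0.5   6.54] change [ 1.54 -0.96  6.63] x 0.6212
   cont [-2.49  0.43  4.94]
 level z 0.03908 fz -4.48
seg 2 True f [-1.95  0.67  7.81] change [ 0.15  1.23 10.33] x 0.6009
   cont [-3.19  0.04  4.49]
 level z 0.03969 fz 0.22
seg 3 True f [-2.18  0.22  4.55] change [0.12 0.05 5.1 ] x 0.5805
   cont [-2.59 -0.85  1.41]
seg 4 True f [-0.68  0.76  4.85] change [1.72 1.   4.96] x 0.5602
   cont [-3.29  0.01  1.59]
 level z 0.03969 fz 0.05
seg 5 True f [-1.35 -0.71  4.03] change [ 0.88 -0.9   4.76] x 0.5404
   cont [-3.54  0.16  4.72]
end [-3.51 -0.04  2.29] [0.5213 0.1013 0.0395] 13.4583
rel [0.14 0.1  0.03]
```

Gripped dragging gives an ambiguous reading, because the stiff arm loads the foot vertically. For the next feet I'll push the knob low with the fingers loosely caging it, so nothing bears down.

```bash
cat >> h.py <<'E'
def push(name,gx,gy,zt=.037,dist=.1,op=.45):
    g=np.array([gx,gy,.06])
    bot.move_pose([gx,gy,.17],DOWN); X=wrist_knob(g,"p_"+name)
    assert np.hypot(*(X-g)[:2])<.015
    x,y=X[:2]
    bot.set_gripper(.7); bot.move_linear([x,y,.085],speed=.2); f0=ft()
    print("down stop",bot.move_linear([x,y,zt],speed=.1,until_force=8)); bot.set_gripper(op); print("cage",(ft()-f0).round(2),"w",bot.read_gripper_width())
    pad=.0425*op-.013   # gap each side of the knob
    tg=x-pad
    print("touch",bot.move_linear([x-pad-.004,y,zt],speed=.02,until_force=2.5),round(bot.read_position()[0]-x,4),(ft(3)-f0).round(2))
    for d in (.02,.045,.07,dist):
        hit=bot.move_linear([x-pad-d,y,zt],speed=.04,until_force=4.)
        print("seg",d,hit,"f",(np.array(bot.read_ft_force())-f0).round(2),"x",round(bot.read_position()[0]-x+pad,4))
        if hit: bot.move_linear([x-pad-d,y,zt],speed=.04); print("   cont",(np.array(bot.read_ft_force())-f0).round(2))
    print("end",(ft()-f0).round(2),np.round(bot.read_position(),4))
    e=x-pad-dist
    bot.move_linear([e+pad,y,zt],speed=.04); print("back",(ft(3)-f0).round(2))
    bot.set_gripper(.7); bot.move_linear([e+pad,y,.14],speed=.25); print(bot.read_clock())
E
python3 - <<'E'
from h import *
push("b",.636,-.018)
E
```

```text
wrist [ 0.6348 -0.016   0.06  ] [320.3 235.1] [302, 214, 37, 43, 1205]
down stop False
cage [-0.39  0.35 -0.01] w 0.45212788090084566
touch True -0.0064 [0.56 0.73 0.17]
seg 0.02 True f [0.72 0.48 0.94] x -0.0007
   cont [-0.77 -0.81 -0.19]
seg 0.045 True f [0.61 0.46 1.16] x -0.0217
   cont [-0.07 -0.09  0.22]
seg 0.07 True f [-0.19  1.57 -0.65] x -0.0461
   cont [ 0.29  0.46 -0.89]
seg 0.1 True f [ 0.84 -0.17  0.06] x -0.0713
   cont [ 1.19 -0.48  0.47]
end [ 0.65  0.19 -0.09] [ 0.528  -0.0159  0.0369]
back [-0.4  -0.07 -0.72]
22.9333
```

```bash
python3 - <<'E'
from h import *
push("c",.597,-.133)
E
```

```text
wrist [ 0.5952 -0.1313  0.06  ] [318.8 234.8] [301, 214, 36, 42, 1214]
down stop False
cage [-0.46 -0.06 -0.08] w 0.4508124837385845
touch False -0.0103 [-0.09  0.46  0.17]
seg 0.02 False f [-0.7   0.1   0.28] x -0.0209
seg 0.045 False f [-0.55  0.58  0.07] x -0.0455
seg 0.07 False f [-0.68  0.18 -0.88] x -0.0707
seg 0.1 False f [-1.02  1.42 -1.04] x -0.1006
end [-0.75  0.31 -0.28] [ 0.4888 -0.1313  0.0369]
back [-0.81  0.26 -0.64]
30.6083
```

```bash
cat >> h.py <<'E'
def nudge(name,gx,gy,thr,d=.01,zt=.037,op=.45):
    g=np.array([gx,gy,.06]); bot.move_pose([gx,gy,.15],DOWN); X=wrist_knob(g,"n_"+name); x,y=X[:2]
    assert np.hypot(*(X-g)[:2])<.02
    bot.set_gripper(.7); bot.move_linear([x,y,zt],speed=.15); bot.set_gripper(op); f0=ft()
    pad=.0425*op-.013; x1=x-pad-d
    hit=bot.move_linear([x1,y,zt],speed=.025,until_force=thr)
    f=np.array(bot.read_ft_force())-f0
    print(name,"thr",thr,hit,f.round(2),"travel past contact",round(x-pad-bot.read_position()[0],4))
    p=bot.read_position(); bot.move_linear([p[0]+pad,y,zt],speed=.05); bot.set_gripper(.7); bot.move_linear([p[0]+pad,y,.12],speed=.25); print(bot.read_clock())
E
python3 - <<'E'
from h import *
im=bot.camera("top"); cv2.imwrite("pics/top1.png",im[:,:,::-1])
for c,s in knobs(im): print(" knob",c.round(1),s.tolist(),bp("top",c,.060).round(4))
nudge("b",.535,-.016,5.)
nudge("a",.523,.101,3.)
E
```

```text
knob [582.3 202.9] [575, 197, 15, 13, 153] [ 0.5698 -0.7334  0.06  ]
 knob [326. 214.] [322, 210, 8, 9, 47] [ 0.5337 -0.0162  0.06  ]
 knob [285.1 217.9] [281, 214, 8, 9, 39] [0.5217 0.0992 0.06  ]
 knob [195.6 266.1] [171, 265, 52, 3, 125] [0.3837 0.3462 0.06  ]
 knob [265.7 295.3] [262, 291, 8, 8, 39] [0.3051 0.1481 0.06  ]
 knob [433.5 343.6] [429, 340, 10, 9, 71] [ 0.1815 -0.3072  0.06  ]
wrist [ 0.534  -0.0152  0.06  ] [319.6 245.3] [300, 222, 39, 46, 1370]
b thr 5.0 True [0.49 0.01 0.05] travel past contact 0.0028
34.3667
wrist [0.5209 0.1017 0.06  ] [318. 245.] [298, 222, 40, 46, 1426]
a thr 3.0 False [0.85 0.3  0.76] travel past contact 0.0102
38.4083
```

View pics/top1.png

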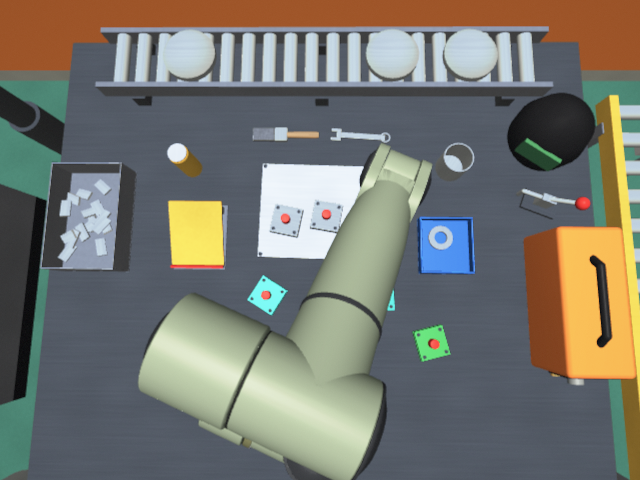

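Foot_b (middle) is the one that grips: it took more than 5 N, while a stayed under 3 N and c under 4 N. All three now stand about 10 cm nearer the robot. Next I pick up foot_b.

```bash
cat >> h.py <<'E'
C=np.array([.477,.351,.052]); N=np.array([-np.sin(np.radians(20)),0,np.cos(np.radians(20))])
TILT=quad((R.from_euler("y",-20,degrees=True)*R.from_euler("z",90,degrees=True)*B).as_quat())
E
python3 - <<'E'
from h import *
bot.move_pose([.532,-.016,.12],DOWN); X=wrist_knob(np.array([.532,-.016,.06]),"pick")
x,y=X[:2]; f0=ft(3)
bot.move_linear([x,y,.0395],speed=.12); bot.set_gripper(0.,grasp_force=80); print("w",bot.read_gripper_width(),np.round(bot.read_position(),4))
bot.move_linear([x,y,.15],speed=.15); print("lift f",(ft(4)-f0).round(2))
bot.move_pose(C+N*.09,TILT); print(np.round(bot.read_position(),4),"w",bot.read_gripper_width(),ft(4).round(2),bot.read_clock())
cv2.imwrite("pics/hold.png",bot.camera("scene")[:,:,::-1]); cv2.imwrite("pics/holdt.png",bot.camera("top")[:,:,::-1])
E
```

```text
wrist [ 0.531  -0.0153  0.06  ] [320.1 257.8] [297, 230, 45, 54, 1768]
w 0.2788883969648091 [ 0.5312 -0.0154  0.0406]
lift f [-0.55 -0.29 -7.88]
[0.4467 0.3502 0.1365] w 0.2763427318793005 [ 0.5  -0.51 -7.62] 42.7333
```

View pics/hold.png

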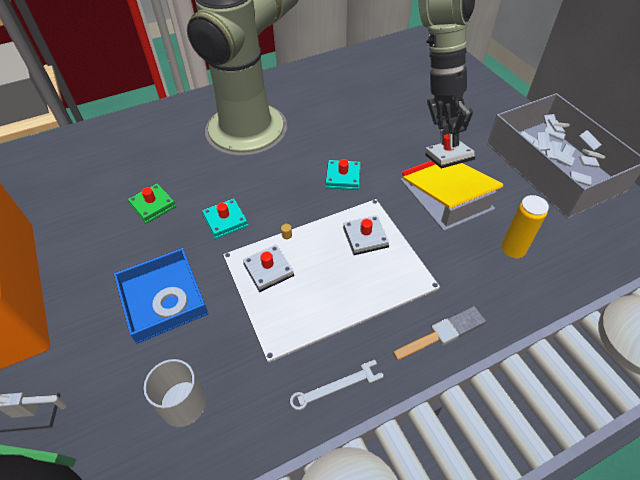

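The foot is held over the slope and tilted with it, at about (450,150). The other two stand on the plate at (366,232) and (267,265). I'll lower it square to the deck.

```bash
python3 - <<'E'
from h import *
bot.move_linear(C+N*.042,speed=.08); f0=ft(5)
for k in range(5):
    hit=bot.move_linear(C+N*.022,speed=.02,until_force=3.)
    f=ft(4)-f0; p=np.array(bot.read_position()); print(hit,f.round(2),"h",round((p-C)@N,4))
    if hit and f@N>2: break
    if not hit: break
print("moment",np.round(bot.read_moment(),2),bot.read_clock())
cv2.imwrite("pics/set.png",cv2.resize(bot.camera("scene")[90:270,370:610],None,fx=3,fy=3)[:,:,::-1])
E
```

```text
True [-0.65 -0.14 13.17] h 0.0296
moment [-0.07  0.15  0.02] 44.3917
```

View pics/set.png

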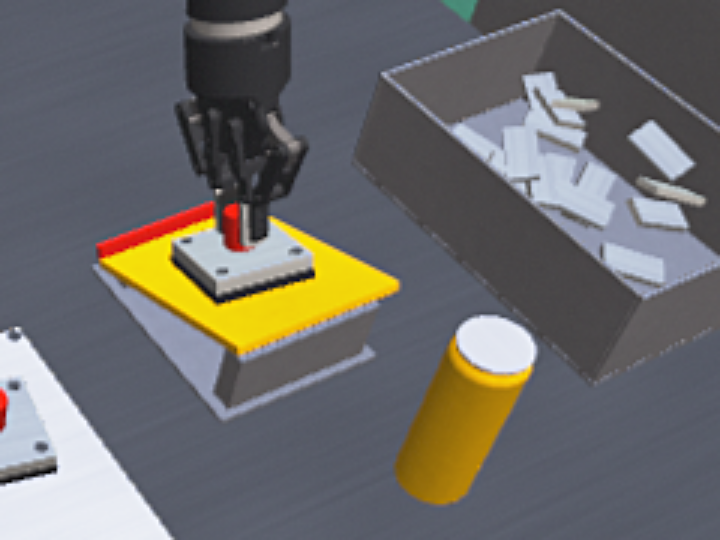

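The foot sits flat on the deck with its sole parallel to it. I release now.

```bash
python3 - <<'E'
from h import *
p=np.array(bot.read_position())
bot.move_linear(p+N*.0006,speed=.02); print(ft(3).round(2))
bot.set_gripper(.6); p=np.array(bot.read_position())
bot.move_linear(p+N*.08,speed=.15); bot.move_pose([.35,.05,.3],DOWN); bot.wait(.5)
s=bot.camera("scene"); t=bot.camera("top")
cv2.imwrite("pics/fin.png",np.hstack([cv2.resize(s[120:300,220:520],(400,240)),cv2.resize(t[150:285,150:410],(400,240))])[:,:,::-1])
for n,im,z in (("scene",s,.09),("top",t,.095)):
    print(n,[bp(n,c,z).round(3).tolist() for c,_ in knobs(im)])
print("expected knob mid",(C+N*.04).round(3),bot.read_clock())
E
```

```text
[ 0.07  0.1  -4.93]
scene [[-0.391, -0.166, 0.09], [0.447, 0.32, 0.09], [0.352, 0.125, 0.09], [0.234, -0.311, 0.09], [0.355, -0.175, 0.09], [0.538, 0.082, 0.09], [0.523, -0.14, 0.09]]
top [[0.562, -0.713, 0.095], [0.488, -0.129, 0.095], [0.462, 0.349, 0.095], [0.381, 0.336, 0.095], [0.307, -0.162, 0.095], [0.185, -0.299, 0.095]]
expected knob mid [0.463 0.351 0.09 ] 47.8333
```

View pics/fin.png

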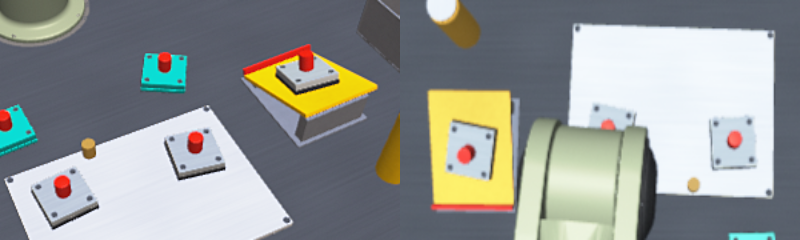

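The foot stands flat in the middle of the slope, with its knob at (0.462, 0.349) against the expected (0.463, 0.351). The other two stand on the plate and the pin is untouched, so I hand in.

```bash
python3 - <<'E'
from h import *
t=bot.camera("top"); print([bp("top",c,.095).round(3).tolist() for c,_ in knobs(t)][1:4],bot.read_clock())
print(bot.close_job())
E
```

```text
[[0.488, -0.129, 0.095], [0.462, 0.349, 0.095], [0.381, 0.336, 0.095]] 47.8833
the job is handed in; nothing more can be done
None
```

I dragged all three feet about 10 cm, found that the middle one (`foot_b`) grips, and left it standing flat and still on the middle of the yellow slope with the other two on the plate; I handed the job in at about 48 s, though the first foot took up to about 8 N of downward load while I dragged it gripped, so I pushed the other two without bearing down.

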